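# Park the spring collar of the large board's holder

### The arm

A 6-joint arm with a two-finger parallel gripper is mounted at the origin on the work surface. World frame = base frame: x ahead of the robot, y to its left, z up, the work surface at z = 0. Lengths are in m, angles in rad, forces in N, time in s.
With the tool pointing down it reaches from about 0.325 to 0.875 m from the base axis. Payload 4.4 kg.
Tool frame: the origin (TCP) lies at the very end of the fingers, on their centre line; the grasp point (between the pads) lies 19 mm behind it; z points along the fingers, y is the line along which they close (so a half turn about z gives the same grasp; the last joint's range is limited). The gripper opens to 85 mm and grips with 20 to 120 N. Pads are 22 mm wide; open, the fingers measure 114 mm over their backs; the gripper's body (76 mm by 85 mm) begins 54 mm behind the grasp point. The pads swing forward as they close: fully open they stand 13 mm farther back than shut.
Start: joints at [-1.486, 0.207, 1.542, -0, 1.393, -0.15], TCP at [0.134, -0.559, 0.207] pointing down, gripper open.
Joint ranges: [-2.73, 2.73], [-0.86, 2.22], [0.23, 2.46], [-1.11, 4.25], [0.08, 2.63], [-2.82, 2.82]. Speed limits (rad/s): [2.79, 2.79, 3.14, 3.14, 3.14, 3.14].

### API

Orientations are given as a unit quaternion [w, x, y, z].
In Python, from rig import robot gives the robot as it stands. The module is installed in compiled form; this text tells all that it offers.
- The arm moves only by the tool servo_tool, never from a script. Its argument "moves" is text: rows parted by semicolons, each of 7 numbers parted by spaces: the opening, from 0 (shut) to 1 (fully open), then the shift along the tool's x, y, z in units of 40 mm (1.0 is 40 mm), then the turn, a rotation vector about the tool's x, y, z in units of 5 degrees (1.0 is 5 degrees). In form: jaw tx ty tz ax ay az; .... A call has exactly 8 rows; each row shifts and turns the commanded pose from where the row before left it, along the tool's axes as they then stand; what a row does not reach is not made up. A row lasts 1/8 s, in which the tool goes at most 62.5 mm and 10.7 degrees, less where a joint would pass 70% of its speed; a pose out of reach is approached as far as the arm can. A call is refused whole if a number of a shift passes 1 or a number of a turn 1, either way. A call with a gripper value outside its range is refused whole. The fingers move at their own pace and stop on an object; the grip force is fixed at half the most. Time passes only in rows, so rows that do not move let the fingers close, or fill a call up. It gives the time, the measured TCP pose, the force, the opening and the grip force at its end, in the units of the state.
- robot.get_obs(): the state, without advancing time (a new reading comes with each control period).
- robot.get_image(name): name is "scene" or "top"; returns a dict with "color" (400x640x3 uint8, red, green, blue), "mtx" (3x3 intrinsics, pixels), "k1" (the pictures are not rectified: a ray, as slopes to the right and down, at radius r is drawn at 1 + k1 r^2 times it, then the intrinsics apply), "pose" (4x4, takes a point from camera to world coordinates). Camera axes: x right, y up, looking along -z (the intrinsics and any distortion apply to the point x, -y, -z); pixel columns grow to the right and rows downward; lengths in m; the calibration is good to about 2 mm. A picture is of the moment at which its call begins. There is no depth.
- robot.job_done(): hands the job in; it is judged then, once.
The state is a dict: "time": time; "joints": joint angles; "dq": joint speeds; "joint_efforts": joint torques, N m; "tcp_pos": TCP position; "eef_rot": TCP orientation; "force": force on the tool from outside, world axes, zero at the start; "ft_torque": the same for the moment, N m; "finger_gap": finger opening in m; "finger_force": force on a finger pad.
Only numpy, scipy, OpenCV 4.12 (cv2) and the standard library are available. Lean on these libraries where they do the work, as an engineer would, in place of code of your own. Each camera call takes 0.05 s, during which the arm holds its last target. There are 200 camera calls.

### The job

The holder that carries the large circuit board is locked by its upright spring collar. Pull that collar straight up against its spring, give it a quarter turn anticlockwise as seen from above until it comes to its stop, and let it go so that it stays parked in the raised position. Leave the collar of the holder with the small board locked as it is.

Things in the scene. Friction and masses are not known exactly. Their poses are not given: they have to be found in the camera images.
- collar (a point): Grip point of the collar to park: on its upright axis, half way up, 80 mm above the table when locked. z up; x along the two white dashes on its top. The collar is a round knurled dark steel sleeve 34 mm across, 34 mm tall, on the end of the fixed holder whose other end carries the LARGE green board (90 x 150 mm, transformer and fins up to 95 mm above the table, near edge 70 mm from the axis).
- collar_lift (a joint): How far this collar is pulled up, m: 0 locked, 0.018 upper stop. The spring pushes down 4 N at 0, 8 N at the stop, plus 1 N weight. Its crossbar lies in a slot of the 32 mm square steel housing below it (top 60 mm above the table): it turns only when up by more than 0.011. Once turned, the bar rests on the housing and the collar stays up at 0.011. A bright 14 mm stem stands 11 mm out of its top.
- collar_turn (a joint): How far this collar is turned about its upright axis, rad: near 0 locked (up to about 0.13 of play), growing anticlockwise seen from above, 1.571 at its stop. Locked, the white dashes point along the holder towards its board; parked, across it. Turns easily (under 0.1 N m) and stays where left. The holder stands in the left or the right half of the bench, the other holder opposite.
- small_collar (a point): Point in the OTHER holder's collar, to be left alone: an equal collar and holder (grey base plate 235 x 140 mm, 18 mm thick), but with a SMALL green board of 50 x 65 mm with a flat chip. The point lies half way up that collar (80 mm above the table), 15 mm off its axis towards its board, so it moves if the collar is lifted or turned.

How it is judged:
On the way, in this order (a step that is already met when the one before it is completed fails the run):
1. the large board's collar is pulled up by more than 8 mm (value of joint collar_lift above 0.008 m), for 0.1 s.
2. it is turned anticlockwise by more than 70 degrees (value of joint collar_turn above 1.22 rad), for 0.1 s.
At the end, for the whole second after the job is handed in: The large board's collar stays by itself raised by 8 to 14 mm and turned by more than 70 of the 90 degrees; the small board's collar is where it was, within 4 mm (value of joint collar_lift between 0.008 and 0.014 m and value of joint collar_turn above 1.22 rad and distance of small_collar from where it was at the start of the episode below 0.004 m); the robot touches nothing.
It fails at once if the small board's collar is lifted or turned by more than 4 mm at its rim (distance of small_collar from where it was at the start of the episode above 0.004 m).
It also fails if it takes over 38 s, if anything falls off the work surface, if the arm or the gripper's body presses on something with over 40 N, if the wrist force passes 120 N, or if a joint passes its speed limit or range.

## Working session

There is one attempt and no reset: what is moved stays moved. The work goes in short steps, Python scripts to look and compute and a tool call to move; the robot and the scene stay as the last step left them, time stands still between calls to the robot, and variables do not carry over. Pictures are saved under pics/ and viewed, at most 10 in all, crops included, and the job is handed in when it is done.

Besides the shell and the picture viewer there is one more tool, called after "Call:" as name(argument=value, ...), one argument or row to a line, values as JSON. servo_tool: Moves the arm, as the interface text tells. Its arguments: {"type":"object","properties":{"moves":{"type":"string"}},"required":["moves"]}

```bash
mkdir -p pics; cat > h.py <<'E'
import numpy as np, cv2
from rig import robot
def ray(im,u,v):
    K=im["mtx"];k=im["k1"]
    p=cv2.undistortPoints(np.array([[[u,v]]],float),K,np.array([k,0,0,0.]))[0,0]
    T=np.array(im["pose"]);d=T[:3,:3]@np.array([p[0],-p[1],-1.]);return T[:3,3],d
def on(im,u,v,z):
    o,d=ray(im,u,v);return o+d*(z-o[2])/d[2]
def proj(im,P):
    T=np.array(im["pose"]);c=T[:3,:3].T@(np.array(P)-T[:3,3]);a=np.array([c[0],-c[1]])/-c[2]
    a=a*(1+im["k1"]*(a@a));K=im["mtx"];return K[0,0]*a[0]+K[0,2],K[1,1]*a[1]+K[1,2]
E
python3 - <<'E'
from h import *
import pickle
ims={n:robot.get_image(n) for n in("top","scene")}
pickle.dump(ims,open("ims.pkl","wb"))
for n,i in ims.items():
    cv2.imwrite(f"pics/{n}0.png",i["color"][:,:,::-1]);print(n,i["k1"],np.round(i["pose"],3).tolist(),np.round(i["mtx"],0).tolist())
o=robot.get_obs();print(o)
E
```

```text
top -0.09192962702258935 [[0.024, 0.993, -0.117, 0.418], [-1.0, 0.025, 0.008, 0.0], [0.011, 0.116, 0.993, 1.08], [0.0, 0.0, 0.0, 1.0]] [[445.0, 0.0, 324.0], [0.0, 445.0, 203.0], [0.0, 0.0, 1.0]]
scene -0.04001150612176045 [[-0.854, -0.291, 0.432, 0.913], [0.52, -0.44, 0.732, 0.616], [-0.023, 0.85, 0.527, 0.529], [0.0, 0.0, 0.0, 1.0]] [[440.0, 0.0, 320.0], [0.0, 440.0, 198.0], [0.0, 0.0, 1.0]]
{'time': 0.1, 'joints': array([-1.48651008e+00,  2.07364523e-01,  1.54283174e+00, -2.22750748e-05,
        1.39350974e+00, -1.50545580e-01]), 'dq': array([-0.00055129, -0.00124896, -0.00204405,  0.00157211,  0.00271767,
        0.00159294]), 'joint_efforts': array([-1.39715761e-03, -3.84094226e+01, -2.92550361e+01, -2.19180138e-04,
        4.93429805e-03, -1.37575813e-05]), 'tcp_pos': array([ 0.13368328, -0.5584764 ,  0.20611526]), 'eef_rot': array([-1.05645943e-03,  9.93113881e-01,  1.17148206e-01,  2.40460551e-05]), 'force': array([-0.14801292, -0.82666119,  0.67819009]), 'ft_torque': array([ 0.0140562 , -0.03841274, -0.01314381]), 'finger_force': 0.0, 'finger_gap': 0.08535044873340766}
```

View pics/top0.png

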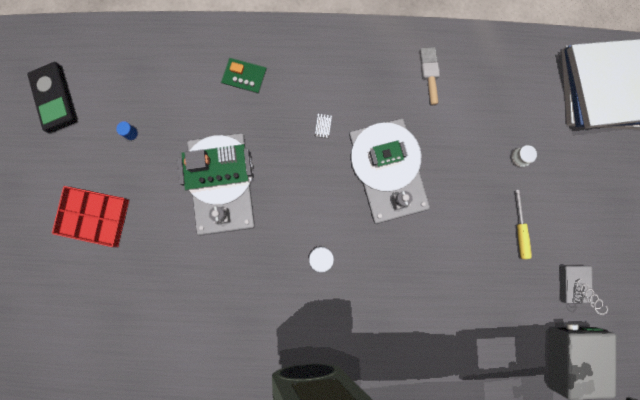

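View pics/scene0.png

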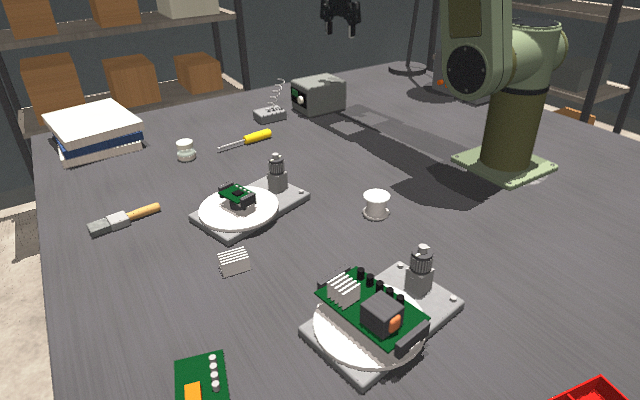

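The top view shows the large board's holder on the left (+y), with its collar near pixel (219,213). In the scene view that collar is near (422,262). The small board's collar is at (402,199) in the top view.

```bash
python3 - <<'E'
from h import *
import pickle
ims=pickle.load(open("ims.pkl","rb"))
a=ims["top"]["color"][125:240,180:260,::-1]; b=ims["scene"]["color"][235:300,390:470,::-1]
a=cv2.resize(a,None,fx=5,fy=5,interpolation=cv2.INTER_NEAREST);b=cv2.resize(b,None,fx=5,fy=5,interpolation=cv2.INTER_NEAREST)
b=cv2.copyMakeBorder(b,0,a.shape[0]-b.shape[0],0,0,cv2.BORDER_CONSTANT)
cv2.imwrite("pics/crop.png",np.hstack([a,b]))
E
```

```text
(no output)
```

View pics/crop.png

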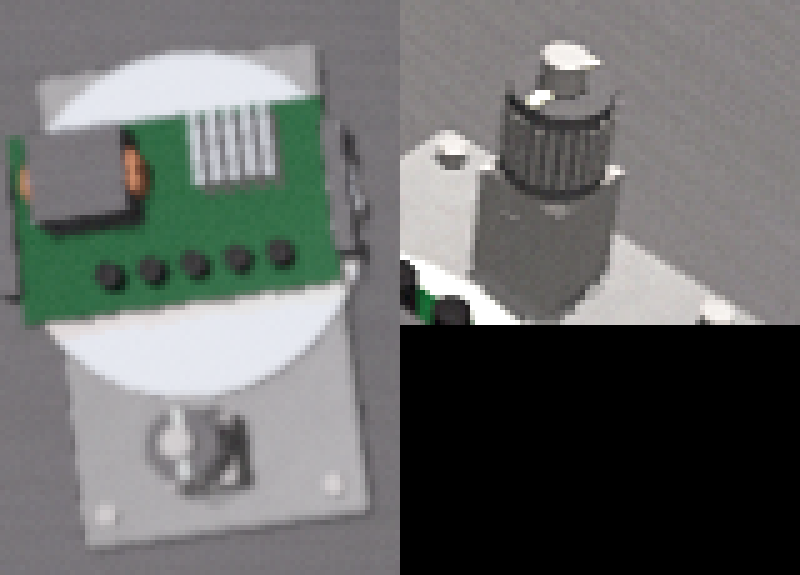

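The crop shows the stem top at about top-view pixel (215,213) and scene pixel (424,246). The dashes run along the holder. The base plate edges give the yaw.

```bash
python3 - <<'E'
from h import *
import pickle
ims=pickle.load(open("ims.pkl","rb"));t,s=ims["top"],ims["scene"]
print("stem top", on(t,215,213,.108),"scene",on(s,423.6,245.5,.108))
o1,d1=ray(t,215,213);o2,d2=ray(s,423.6,245.5)
d1/=np.linalg.norm(d1);d2/=np.linalg.norm(d2)
a=np.linalg.lstsq(np.c_[d1,-d2],o2-o1,rcond=None)[0];print("tri",o1+a[0]*d1,o2+a[1]*d2)
# plate corners, top surface z=.018
C=[on(t,180+u/5-.4,125+v/5-.4,.018)[:2] for u,v in((38,80),(318,45),(370,510),(88,545))]
C=np.array(C);print(C,[np.linalg.norm(C[i]-C[(i+1)%4]) for i in range(4)])
for e in (C[0]-C[3],C[1]-C[2]): print("yaw",np.arctan2(e[1],e[0]))
# collar dark silhouette centre + white dashes
for n,z in(("white",.097),):
  for u,v in((178,418),(183,470)): print(on(t,180+u/5-.4,125+v/5-.4,z))
mid=(C[2]+C[3])/2;ax=(C[0]-C[3]);ax/=np.linalg.norm(ax);print("plate axis end",mid,ax)
E
```

```text
stem top [0.50429991 0.23223752 0.108     ] scene [0.50785476 0.23773    0.108     ]
tri [0.50467761 0.23325386 0.10374437] [0.50386496 0.23400485 0.1038516 ]
[[0.68922312 0.33283369]
 [0.70973089 0.19496651]
 [0.48209585 0.15920276]
 [0.46162431 0.29425109]] [np.float64(0.13938410021853248), np.float64(0.23042733398274517), np.float64(0.13659113178375465), np.float64(0.2308459109660935)]
yaw 0.16792377684129853
yaw 0.15583617455276783
[0.51601768 0.23497619 0.097     ]
[0.49286239 0.23153036 0.097     ]
plate axis end [0.47186008 0.22672693] [0.9859339  0.16713569]
```

Call:
servo_tool(
  moves="0.7 0 0 0 0 0 0.86; 0.7 1 -1 0 0 0 0; 0.7 1 -1 0 0 0 0; 0.7 1 -1 0 0 0 0; 0.7 1 -1 0 0 0 0; 0.7 1 -1 0 0 0 0; 0.7 1 -1 0 0 0 0; 0.7 1 -1 0 0 0 0",
)

```text
time: 1.1
tcp_pos: [0.3662, -0.2365, 0.2069]
eef_rot: [-0.0, 0.997, 0.08, -0.0]
force: [1.0, -0.1, 0.1]
finger_gap: 0.0598
finger_force: 0.0
```

Call:
servo_tool(
  moves="0.7 0.6 -1 0 0 0 0; 0.7 0.6 -1 0 0 0 0; 0.7 0.6 -1 0 0 0 0; 0.7 0.6 -1 0 0 0 0; 0.7 0.6 -1 0 0 0 0; 0.7 0.6 -1 0 0 0 0; 0.7 0.6 -0.9 0 0 0 0; 0.7 0 0 0 0 0 0",
)

```text
time: 2.1
tcp_pos: [0.4878, 0.0632, 0.2067]
eef_rot: [-0.0, 0.997, 0.082, -0.0]
force: [0.2, 0.1, 0.4]
finger_gap: 0.0597
finger_force: 0.0
```

```bash
cat >> h.py <<'E'
from scipy.spatial.transform import Rotation as R
def togo(P):
    o=robot.get_obs();q=o["eef_rot"];r=R.from_quat([q[1],q[2],q[3],q[0]]);M=r.as_matrix()
    print("t",o["time"],"tcp",o["tcp_pos"].round(4),"yawx",np.arctan2(M[1,0],M[0,0]).round(4),"z",M[:,2].round(4),"q",o["joints"].round(3),"gap",o["finger_gap"].round(4),"F",o["force"].round(1),o["finger_force"])
    print("units to go",(M.T@(np.array(P)-o["tcp_pos"])/.04).round(3))
E
python3 -c "
from h import *
togo([.505,.233,.15])"
```

```text
Traceback (most recent call last):
  File "h.py", line 15, in togo
    print("t",o["time"],"tcp",o["tcp_pos"].round(4),"yawx",np.arctan2(M[1,0],M[0,0]).round(4),"z",M[:,2].round(4),"q",o["joints"].round(3),"gap",o["finger_gap"].round(4),"F",o["force"].round(1),o["finger_force"])
                                                                                                                                                 ^^^^^^^^^^^^^^^^^^^^^
AttributeError: 'float' object has no attribute 'round'
```

Call:
servo_tool(
  moves="0.7 0.3 -0.9 0 0 0 0; 0.7 0.3 -0.9 0 0 0 0; 0.7 0.3 -0.9 0 0 0 0; 0.7 0.2 -0.9 0 0 0 0; 0.7 0 -0.52 0.4 0 0 0; 0.7 0 0 0.5 0 0 0; 0.7 0 0 0.5 0 0 0; 0.7 0 0 0 0 0 0",
)

```text
time: 3.1
tcp_pos: [0.5029, 0.229, 0.1489]
eef_rot: [0.001, 0.997, 0.079, -0.003]
force: [0.6, 0.4, 1.0]
finger_gap: 0.0598
finger_force: 0.0
```

```bash
sed -i 's/o\["finger_gap"\].round(4)/round(o["finger_gap"],4)/' h.py
python3 - <<'E'
from h import *
togo([.505,.233,.067])
im=robot.get_image("scene");t=robot.get_image("top")
a=cv2.resize(im["color"][180:300,350:510,::-1],None,fx=4,fy=4)
b=cv2.resize(t["color"][150:250,170:290,::-1],None,fx=4,fy=4)
cv2.imwrite("pics/a.png",a)
E
```

```text
t 3.1 tcp [0.5029 0.229  0.1489] yawx 0.1588 z [-0.0053 -0.0019 -1.    ] q [ 0.271  0.218  1.654 -0.     1.276  1.683] gap 0.0598 F [0.6 0.4 1. ] 0.0
units to go [ 0.079 -0.092  2.046]
```

View pics/a.png

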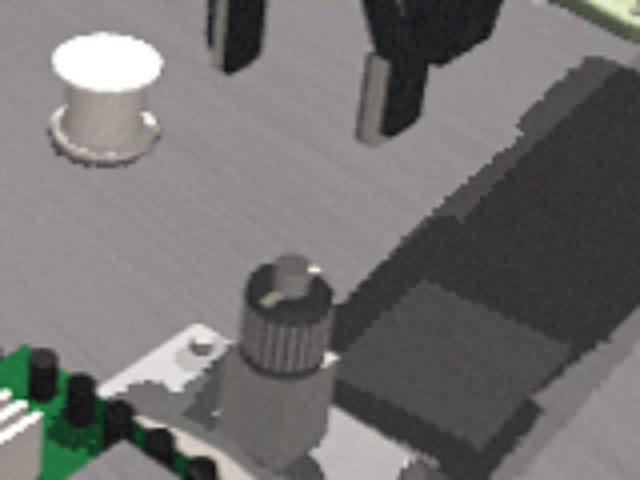

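The fingers stand squarely above the collar, which is at crop pixel (290,310) with the finger midpoint near (300,105). I'll centre and go down.

Call:
servo_tool(
  moves="0.7 0.08 -0.09 0.3 0 0 0; 0.7 0 0 0.4 0 0 0; 0.7 0 0 0.4 0 0 0; 0.7 0 0 0.4 0 0 0; 0.7 0 0 0.3 0 0 0; 0.7 0 0 0.2 0 0 0; 0.7 0 0 0 0 0 0; 0.7 0 0 0 0 0 0",
)

```text
time: 4.2
tcp_pos: [0.508, 0.2349, 0.0717]
eef_rot: [-0.0, 0.997, 0.08, 0.001]
force: [0.5, -0.0, -0.6]
finger_gap: 0.0598
finger_force: 0.0
```

```bash
python3 - <<'E'
from h import *
togo([.505,.233,.066])
im=robot.get_image("scene")
cv2.imwrite("pics/b.png",cv2.resize(im["color"][200:300,350:510,::-1],None,fx=5,fy=5))
E
```

```text
t 4.2 tcp [0.508  0.2349 0.0717] yawx 0.1598 z [ 1.1e-03  3.0e-04 -1.0e+00] q [ 0.278  0.322  1.7   -0.     1.119  1.69 ] gap 0.0598 F [ 0.5 -0.  -0.6] 0.0
units to go [-0.081  0.034  0.143]
```

View pics/b.png

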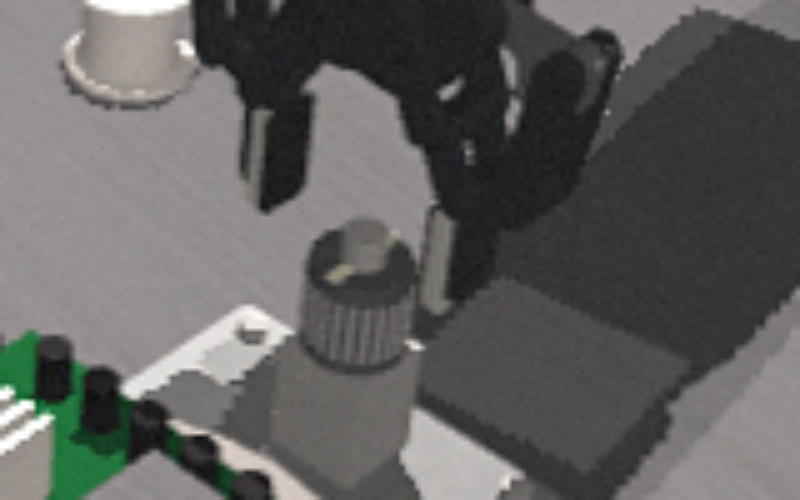

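```bash
python3 - <<'E'
from h import *
im=robot.get_image("scene");t=robot.get_image("top")
for P in ([.508,.2349,.0717],[.508,.2349,.085],[.505,.233,.097],[.505,.233,.108]): print(P,np.round(proj(im,P),1),np.round(proj(t,P),1))
yx=.16;ydir=np.array([np.sin(yx),-np.cos(yx),0])
for s in(-.03,.03): print("finger tip",np.round(proj(im,np.array([.508,.2349,.078])+s*ydir),1))
cv2.imwrite("pics/c.png",cv2.resize(t["color"][140:260,160:300,::-1],None,fx=5,fy=5))
E
```

```text
[0.508, 0.2349, 0.0717] [420.  262.7] [217.6 212.9]
[0.508, 0.2349, 0.085] [420.8 256.2] [216.3 212.3]
[0.505, 0.233, 0.097] [422.2 248.9] [215.8 213.1]
[0.505, 0.233, 0.108] [422.9 243.3] [214.7 212.7]
finger tip [435.9 269. ]
finger tip [405.6 250.8]
```

View pics/c.png

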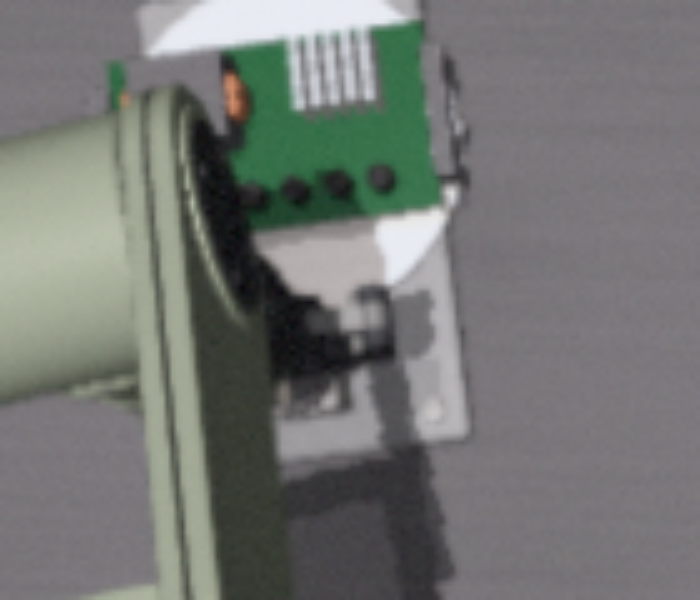

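The observed fingertips look higher than predicted, so I'll overlay the projected geometry on both views to compare.

```bash
python3 - <<'E'
from h import *
o=robot.get_obs();p=o["tcp_pos"];y=.16
X=np.array([np.cos(y),np.sin(y),0]);Y=np.array([np.sin(y),-np.cos(y),0])
out=[]
for n,(r0,c0) in(("scene",(195,370)),("top",(165,180))):
    im=robot.get_image(n);f=6
    a=cv2.resize(im["color"][r0:r0+95,c0:c0+65,::-1],None,fx=f,fy=f,interpolation=cv2.INTER_CUBIC).copy()
    def m(P,c):
        u,v=proj(im,P);cv2.circle(a,(int((u+.5-c0)*f),int((v+.5-r0)*f)),3,c,-1)
    for s in(-1,1):
        for dx in(-.011,.011):
            m(p+s*.03*Y+dx*X+[0,0,.006],(0,0,255))
            m(p+s*.03*Y+dx*X+[0,0,.04],(0,255,255))
    for z in(.063,.097,.108): m([.505,.233,z],(0,255,0))
    m([.508,.238,.108],(255,0,255))
    out.append(a)
cv2.imwrite("pics/d.png",np.hstack(out))
E
```

```text
(no output)
```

View pics/d.png

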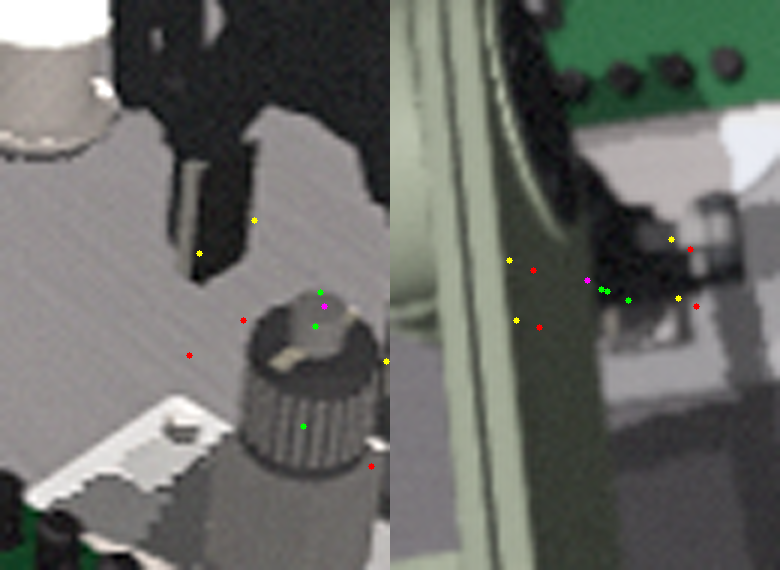

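The overlay puts the -y fingertip at crop (198,285), against a predicted (189,355). That means the pads stand farther back than I assumed. Lowering the TCP to about 0.055 is safe whichever is right, since the fingers straddle the 32 mm housing.

Call:
servo_tool(
  moves="0.7 0 0 0.15 0 0 0; 0.7 0 0 0.15 0 0 0; 0.7 0 0 0.1 0 0 0; 0.7 0 0 0 0 0 0; 0.7 0 0 0 0 0 0; 0.7 0 0 0 0 0 0; 0.7 0 0 0 0 0 0; 0.7 0 0 0 0 0 0",
)

```text
time: 5.45
tcp_pos: [0.5075, 0.2347, 0.0553]
eef_rot: [-0.0, 0.997, 0.08, 0.0]
force: [-0.5, -0.3, 0.2]
finger_gap: 0.0599
finger_force: 0.0
```

Call:
servo_tool(
  moves="0.5 0 0 0 0 0 0; 0.5 0 0 0 0 0 0; 0.45 0 0 0 0 0 0; 0.4 0 0 0 0 0 0; 0.4 0 0 0 0 0 0; 0.35 0 0 0 0 0 0; 0.35 0 0 0 0 0 0; 0.35 0 0 0 0 0 0",
)

```text
time: 6.45
tcp_pos: [0.5075, 0.2351, 0.0556]
eef_rot: [-0.0, 0.997, 0.08, 0.0]
force: [-1.7, 1.9, 4.7]
finger_gap: 0.0314
finger_force: 59.3
```

```bash
python3 - <<'E'
from h import *
togo([.506,.235,.055]);print(robot.get_obs()["ft_torque"])
im=robot.get_image("scene")
cv2.imwrite("pics/e.png",cv2.resize(im["color"][200:300,370:490,::-1],None,fx=5,fy=5))
E
```

```text
t 6.45 tcp [0.5075 0.2351 0.0556] yawx 0.1597 z [ 2.e-04  6.e-04 -1.e+00] q [2.790e-01 3.440e-01 1.709e+00 1.000e-03 1.088e+00 1.690e+00] gap 0.0314 F [-1.7  1.9  4.7] 59.26492094993591
units to go [-0.037 -0.005  0.015]
[0.30217153 0.42749245 0.01714026]
```

View pics/e.png

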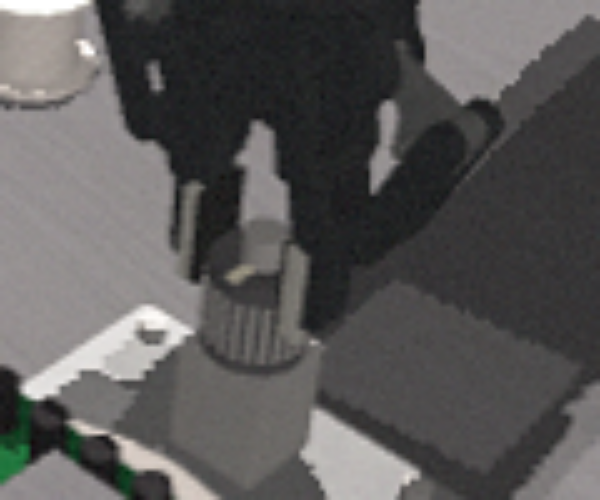

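The fingers are on the collar, with the right fingertip at crop (290,340) just above the collar's lower rim near (300,360). I'll lift 15 mm.

Call:
servo_tool(
  moves="0 0 0 0 0 0 0; 0 0 0 -0.08 0 0 0; 0 0 0 -0.1 0 0 0; 0 0 0 -0.1 0 0 0; 0 0 0 -0.1 0 0 0; 0 0 0 0 0 0 0; 0 0 0 0 0 0 0; 0 0 0 0 0 0 0",
)

```text
time: 7.5
tcp_pos: [0.5072, 0.2349, 0.0699]
eef_rot: [-0.0, 0.997, 0.08, -0.0]
force: [2.2, 4.5, -9.4]
finger_gap: 0.0317
finger_force: 60.1
```

```bash
python3 - <<'E'
from h import *
togo([.5075,.2351,.0706]);print(robot.get_obs()["ft_torque"])
im=robot.get_image("scene")
cv2.imwrite("pics/f.png",cv2.resize(im["color"][200:300,370:490,::-1],None,fx=5,fy=5))
E
```

```text
t 7.5 tcp [0.5072 0.2349 0.0699] yawx 0.1597 z [-3.e-04  4.e-04 -1.e+00] q [0.279 0.324 1.702 0.    1.116 1.69 ] gap 0.0317 F [ 2.2  4.5 -9.4] 60.06152629852295
units to go [ 0.008 -0.004 -0.017]
[ 0.92277101 -0.4089136   0.05374877]
```

View pics/f.png

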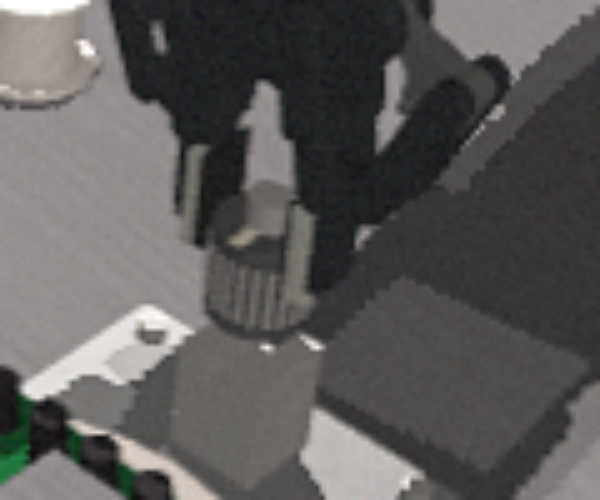

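The collar came up about 14 mm, and the force of 9.4 N matches the spring plus weight. Now I'll turn it anticlockwise, which is -az.

Call:
servo_tool(
  moves="0 0 0 0 0 0 -0.6; 0 0 0 0 0 0 -0.8; 0 0 0 0 0 0 -0.8; 0 0 0 0 0 0 -0.8; 0 0 0 0 0 0 -0.8; 0 0 0 0 0 0 -0.8; 0 0 0 0 0 0 -0.8; 0 0 0 0 0 0 -0.6",
)

```text
time: 8.55
tcp_pos: [0.5068, 0.2359, 0.0699]
eef_rot: [-0.001, 0.942, 0.336, -0.0]
force: [1.8, 7.6, -8.2]
finger_gap: 0.0317
finger_force: 60.1
```

```bash
python3 -c "
from h import *
togo([.5072,.2349,.0702]);print(robot.get_obs()['ft_torque'])"
```

```text
t 8.55 tcp [0.5068 0.2359 0.0699] yawx 0.6849 z [-0.001   0.0021 -1.    ] q [0.279 0.324 1.702 0.003 1.116 1.164] gap 0.0317 F [ 1.8  7.6 -8.2] 60.06093442440033
units to go [-0.007  0.025 -0.008]
[ 1.28142582 -0.2782275  -0.08156703]
```

Call:
servo_tool(
  moves="0 0 0 0 0 0 -0.8; 0 0 0 0 0 0 -0.8; 0 0 0 0 0 0 -0.8; 0 0 0 0 0 0 -0.8; 0 0 0 0 0 0 -0.8; 0 0 0 0 0 0 -0.8; 0 0 0 0 0 0 -0.8; 0 0 0 0 0 0 -0.6",
)

```text
time: 9.55
tcp_pos: [0.5058, 0.2365, 0.0696]
eef_rot: [-0.002, 0.818, 0.575, -0.0]
force: [0.2, 9.8, -8.8]
finger_gap: 0.0316
finger_force: 60.1
```

Call:
servo_tool(
  moves="0 0 0 0 0 0 -0.8; 0 0 0 0 0 0 -0.8; 0 0 0 0 0 0 -0.8; 0 0 0 0 0 0 -0.8; 0 0 0 0 0 0 -0.8; 0 0 0 0 0 0 -0.8; 0 0 0 0 0 0 -0.7; 0 0 0 0 0 0 0",
)

```text
time: 10.55
tcp_pos: [0.5047, 0.2366, 0.0692]
eef_rot: [-0.003, 0.658, 0.753, -0.0]
force: [-1.8, 9.9, -7.9]
finger_gap: 0.0314
finger_force: 60.1
```

```bash
python3 -c "
from h import *
togo([.5072,.2349,.0702]);print(robot.get_obs()['ft_torque'])"
```

```text
t 10.55 tcp [0.5047 0.2366 0.0692] yawx 1.7046 z [-0.005  0.003 -1.   ] q [0.28  0.324 1.703 0.005 1.118 0.145] gap 0.0314 F [-1.8  9.9 -7.9] 60.123395919799805
units to go [-0.051  0.055 -0.026]
[1.66008675 0.08245629 0.05717151]
```

Call:
servo_tool(
  moves="0 0 0 0 0 0 -0.4; 0 0 0 0 0 0 0; 0 0 0 0.07 0 0 0; 0 0 0 0 0 0 0; 0.6 0 0 0 0 0 0; 0.6 0 0 0 0 0 0; 0.6 0 0 0 0 0 0; 0.6 0 0 0 0 0 0",
)

```text
time: 11.55
tcp_pos: [0.5078, 0.2344, 0.068]
eef_rot: [0.0, 0.645, 0.764, 0.0]
force: [-0.4, 0.1, -0.1]
finger_gap: 0.0511
finger_force: 0.0
```

Call:
servo_tool(
  moves="0.6 0 0 0 0 0 0; 0.6 0 0 0 0 0 0; 0.6 0 0 -0.2 0 0 0; 0.6 0 0 -0.4 0 0 0; 0.6 0 0 -0.7 0 0 0; 0.6 0 0 -0.8 0 0 0; 0.6 0 0 -0.8 0 0 0; 0.6 0 0 -0.5 0 0 0",
)

```text
time: 12.55
tcp_pos: [0.5087, 0.2351, 0.2073]
eef_rot: [0.001, 0.645, 0.764, 0.002]
force: [0.1, -0.0, 0.5]
finger_gap: 0.0516
finger_force: 0.0
```

Call:
servo_tool(
  moves="0.6 0 0 -0.5 0 0 0; 0.6 -0.5 0 0 0 0 0; 0.6 -1 0 0 0 0 0; 0.6 -1 0 0 0 0 0; 0.6 -0.5 0 0 0 0 0; 0.6 0 0 0 0 0 0; 0.6 0 0 0 0 0 0; 0.6 0 0 0 0 0 0",
)

```text
time: 13.55
tcp_pos: [0.5273, 0.1175, 0.2235]
eef_rot: [-0.0, 0.645, 0.765, 0.0]
force: [0.4, 0.2, -0.3]
finger_gap: 0.0515
finger_force: 0.0
```

```bash
python3 - <<'E'
from h import *
togo([.5072,.2349,.25])
s=robot.get_image("scene")["color"][220:300,380:460,::-1];t=robot.get_image("top")["color"][150:230,180:260,::-1]
cv2.imwrite("pics/g.png",cv2.resize(np.hstack([s,t]),None,fx=5,fy=5))
E
```

```text
t 13.55 tcp [0.5273 0.1175 0.2235] yawx 1.7408 z [-3.e-04  4.e-04 -1.e+00] q [ 0.059  0.12   1.607  0.     1.415 -0.111] gap 0.0515 F [ 0.4  0.2 -0.3] 0.0
units to go [ 2.977e+00  1.000e-03 -6.620e-01]
```

View pics/g.png

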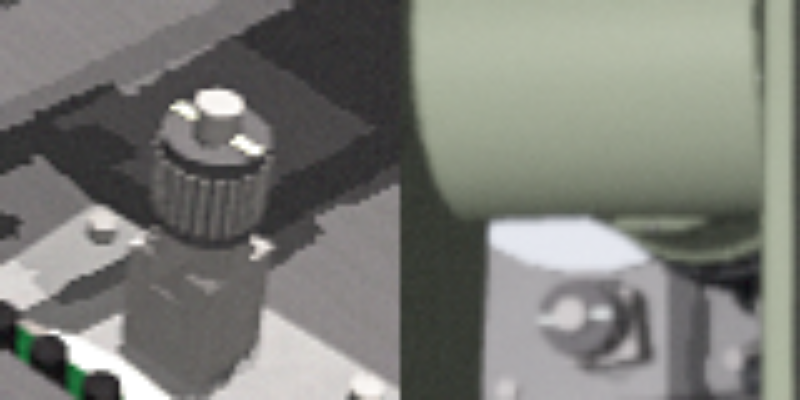

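The white dashes now lie across the holder: scene crop (185,110) to (245,145), and level in the top view at crop (545-605,315). The collar stands raised and the gripper is clear, so I'm handing in.

```bash
python3 -c "
from rig import robot
print(robot.job_done())"
```

```text
the job is handed in; nothing more can be done
None
```

The large board's collar was pulled up, turned a quarter turn anticlockwise and let go; the last pictures show it raised with its dashes across the holder. I never went near the small board's collar. The job is handed in, but the hand-in call returned no verdict.

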